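# Hold the bag clip open over the recipe card

### The arm

A 7-joint arm with a two-finger parallel gripper is mounted at the origin on a cart in front of the work surface, level with it; the furniture and walls round the work are solid. World frame = base frame: x ahead of the robot, y to its left, z up, the work surface at z = 0. Lengths are in m, angles in rad, forces in N, time in s.
With the tool pointing down it reaches from about 0.425 to 0.875 m from the base axis. Payload 8.4 kg.
Tool frame: the origin (TCP) lies between the finger pads; the fingertips stand 25 mm ahead of it and the grasp point (between the pads) lies 6 mm ahead of it; z points along the fingers, y is the line along which they close (so a half turn about z gives the same grasp; the last joint's range is limited). The gripper opens to 87 mm and grips with 3 to 60 N. Pads are 19 mm wide; open, the fingers measure 117 mm over their backs; the gripper's body (75 mm by 190 mm) begins 51 mm behind the grasp point.
Start: joints at [-1.331, 0.333, 0.04, 1.465, -0.013, 1.343, -0.059], TCP at [0.216, 0.613, 0.248] pointing down, gripper open.
Joint ranges: [-2.58, 2.58], [-0.38, 2.09], [-1.3, 1.39], [0.25, 2.4], [-1.5, 4.64], [0.08, 2.09], [-2.65, 2.65]. Speed limits (rad/s): [2.22, 2.22, 2.79, 2.79, 3.14, 3.14, 3.14].

### API

Orientations are given as a rotation vector (axis times angle).
In Python, from bench import robot gives the robot as it stands.
- The arm moves only by the shell command python3 -m inch 'ROWS' [FORCE]. ROWS is a JSON object of lists of equal length, an entry for each row: "linear": the shift along the tool's x, y, z scaled (see below), a list of three; "dr": the turn, a rotation vector about the tool's x, y, z scaled (see below), a list of three; "jaw": the opening, from -1 (shut) to 1 (fully open). In form: {"linear": [[tx, ty, tz], ...], "dr": [[wx, wy, wz], ...], "jaw": [jaw, ...]}. A call has 1 to 8 rows; each row is the pose to reach, as a shift and turn from the pose commanded when the call began, along the tool's axes at that moment; what a row does not reach only later rows make up. The controller multiplies each number of a shift by 8 cm and each number of a turn by 90 degrees. A row lasts 1/10 s, in which the tool goes at most 50 mm and 8.59 degrees, less where a joint would pass 70% of its speed; a pose out of reach is approached as far as the arm can. A call with a number of a shift or a turn outside -1 to 1 is refused whole. A call with a gripper value outside its range is refused whole. The fingers move at their own pace and stop on an object; FORCE is the grip in N (left out, the last holds). Time passes only in rows, so rows that repeat a pose let the fingers close. It gives the time, the measured TCP pose, the force, the opening and the grip force at its end, in the units of the state.
- robot.get_obs(): the state, without advancing time (a new reading comes with each control period).
- robot.camera(name): name is "scene" or "top"; returns a dict with "color" (480x640x3 uint8, red, green, blue), "range_z" (480x640 float32, m along the optical axis (not along the pixel's ray), 0 where there is no reading), "camera_matrix" (3x3 intrinsics, pixels), "dist_coeffs" ([k1, k2, p1, p2, k3] as OpenCV has them; the pictures are not rectified), "xyz" and "attitude" of the camera in the world. Camera axes: x right, y up, looking along -z (the intrinsics and any distortion apply to the point x, -y, -z); pixel columns grow to the right and rows downward; lengths in m; the calibration is good to about 2 mm. A picture is of the moment at which its call begins.
- robot.finish_job(): hands the job in; it is judged then, once.
Trained networks look in a picture, given as the dict that the camera call returned (one of the last four; its "shot" number tells which), for a name from the list of things; names that differ only in an ending like _2 or _b are one class to them, and where a whole thing is asked for, a point or a joint stands for the part that bears it (a point fixed in the world has none). Each returns a list of dicts, best first, with "p" (0 to 1); they miss things now and then, are a little off and sometimes report something else, mostly with a low value. They report only what shows in the picture. A call takes as long as a camera call.
- robot.find_in(query, picture): "location" ([x, y, z] in m, in the coordinates of the camera as it stood for that picture, good to about 4 mm: the middle of the surface that is visible of it).
The state is a dict: "time_s": time; "qpos": joint angles; "qvel": joint speeds; "joint_torque": joint torques, N m; "ee_pos": TCP position; "tool_rot": TCP orientation; "force": force on the tool from outside, world axes, zero at the start; "moment": the same for the moment, N m; "opening": finger opening in m; "gripper_force": force on a finger pad.
Only numpy, scipy, OpenCV 4.12 (cv2) and the standard library are available. Lean on these libraries where they do the work, as an engineer would, in place of code of your own. Each camera call takes 0.05 s, during which the arm holds its last target. There are 200 camera calls.

### The job

Pull the recipe box's drop front fully down. Then take the big spring clip off its rest by squeezing its handles, and finish while still holding it wide open over the recipe card, its jaws a good centimetre or more down either side of the middle of the card's top edge without touching the card or the box, so that I can slip a second card in. The program ends there, with the clip still squeezed open in the gripper: do not put it down or let it close, and leave the other things on the worktop where they are.

Things in the scene. Friction and masses are not known exactly. Their poses are not given: they have to be found in the camera images.
- card_box: open wooden recipe box with a drop front, 160 mm wide (y), fixed on the board over the hob (board top z = 49 mm). Origin at the underside below the card; x to the box's back, z up. A stiff white card, 127 wide (y), 3 thick (x), is fixed upright at x = 0, its top edge 86 mm above the underside. Back panel x = 39 to 45, 80 high; sides 60 high at y = +-77; spare cards x = 22 to 36, 50 high
- card_top (a point): middle of the card's top edge; axes as card_box (x square to the card, y along its edge, z up)
- box_front (a joint): drop front's angle: 0 upright (shut), grows as its top comes to the box's -x (to the robot) and down, stop 1.52 rad (flat before the box). Starts at 0 to 0.12. Slow stiff hinge: stays put while nearly upright, falls open by itself once past about 0.4 rad. Shut, it is 13 mm before the card and its wood 10 mm higher, so the open clip does not fit between
- front_hinge (a point): middle of the front's hinge line (along the box's y), at the box's x = -18 mm, 10 mm above its underside
- front_tab (a point): middle of the top edge of the upright steel tab on the front; the tab is 44 mm wide (along the box's y) and 7 mm thick and stands 28 mm above the front's wood; this point is 114 mm from the hinge line, so 38 mm higher than the card when the front is upright
- clip: steel spring clip, 85 mm tall, 40 wide, 80 g, upright on its rest. Origin on the pivot; y along it, x the way the jaws spread, z up to the handles (axes of the -x arm, which turns by half the spread). Two handle plates, 34 wide (y), rise 40 mm above the pivot, flaring to 47 mm over their outer faces; squeezed along x they end parallel, about 21 mm over all. Jaw tips 45 mm below the pivot
- clip_spread (a joint): spread of the clip: 0 with the jaws 5 mm apart, biting the rest's fin; 0.60 rad at the stop, jaw tips 31 mm apart inside. A spring shuts it: about 4 N on each handle end starts to open it, 10 N holds it at the stop; 20 N of grip is ample. The throat is free from the tips to 35 mm above them
- jaw_a (a point): inner lower edge, at mid width, of the jaw of the arm at -x of the clip; the jaw is 9 mm thick outward from here
- jaw_b (a point): the same of the other jaw, at +x
- clip_rest: low wooden rest of the clip, base 76 x 60 x 12 mm, with an upright fin 5 mm thick (x), 50 wide (y), 20 mm tall that the jaws bite; fixed, left or right of the hob; origin in the middle of the underside; x is the way the clip's jaws spread
- jam_jar: bystander: glass jam jar, 60 mm across, 100 tall, on the other side of the hob from the clip; origin under it
- tin_tomato: bystander: tin, 58 mm across, 72 tall; origin under it
- hob_scraper: bystander: scraper 140 x 46 x 15 mm, lying; origin under its middle
- tea_box: bystander: carton 81 x 130 x 132 mm; origin under it

How it is judged:
By the outcome, as a careful person would: the job done as asked, in the order asked, and still so for the second after the job is handed in, while the arm keeps its last pose, push and grip.
It also fails if it takes over 58 s, if anything falls off the work surface, if the arm or the gripper's body presses on something with over 40 N, if the wrist force passes 120 N, or if a joint passes its speed limit or range.

## Working session

There is one attempt and no reset: what is moved stays moved. The work goes in short steps, Python scripts to look and compute and a shell command to move; the robot and the scene stay as the last step left them, time stands still between calls to the robot, and variables do not carry over. Pictures are saved under pics/ and viewed, at most 10 in all, crops included, and the job is handed in when it is done.

```bash
ls; mkdir -p pics; cat > h.py <<'E'
import numpy as np, cv2
from scipy.spatial.transform import Rotation as R
from bench import robot
np.set_printoptions(precision=4,suppress=True)
def att(c):
    a=np.array(c["attitude"],float)
    if a.shape==(3,3): return a
    return R.from_rotvec(a).as_matrix() if a.size==3 else R.from_quat(a).as_matrix()
def cloud(c):
    z=c["range_z"]; h,w=z.shape
    u,v=np.meshgrid(np.arange(w),np.arange(h))
    p=cv2.undistortPoints(np.stack([u,v],-1).reshape(-1,1,2).astype(np.float64),np.array(c["camera_matrix"]),np.array(c["dist_coeffs"])).reshape(h,w,2)
    P=np.stack([p[...,0]*z,-p[...,1]*z,-z],-1)
    W=P@att(c).T+np.array(c["xyz"]); W[z==0]=np.nan
    return W
def save(c,n): cv2.imwrite(f"pics/{n}.png",c["color"][...,::-1])
def find(c,q,n=2):
    for d in robot.find_in(q,c)[:n]:
        print(q,round(d["p"],2),att(c)@np.array(d["location"])+np.array(c["xyz"]))
E
python3 - <<'E'
from h import *
o=robot.get_obs(); print(o)
for n in("scene","top"):
    c=robot.camera(n); print(n,c["attitude"],c["xyz"],c["camera_matrix"]); save(c,n+"0"); np.savez("/tmp/"+n,W=cloud(c),col=c["color"])
    for q in ["card_box","card_top","front_tab","front_hinge","clip","jaw_a","clip_rest","jam_jar","tin_tomato","hob_scraper","tea_box"]: find(c,q)
E
```

```text
pics
{'time_s': 0.0, 'qpos': array([-1.3312,  0.3339,  0.0399,  1.4663, -0.0134,  1.3433, -0.0585]), 'qvel': array([ 0.0005, -0.0011, -0.0015,  0.0007,  0.0004,  0.0013, -0.0012]), 'joint_torque': array([  0.0002, -65.6332,   1.3355, -40.3818,  -0.0597,   0.0443,
         0.0001]), 'ee_pos': array([0.2159, 0.6126, 0.2467]), 'tool_rot': array([-0.5296, -3.0965,  0.0025]), 'force': array([ 0.0036,  0.3714, -0.4104]), 'moment': array([-0.0205,  0.021 , -0.0117]), 'gripper_force': 0.0, 'opening': 0.08697250242860807}
scene [ 0.9773 -0.5346 -0.915 ] [-0.63   -0.7456  0.9283] [[517.4039   0.     324.8715]
 [  0.     517.4039 239.3612]
 [  0.       0.       1.    ]]
card_box 0.88 [ 0.6442 -0.085   0.1075]
card_top 0.78 [ 0.6474 -0.0789  0.106 ]
card_top 0.63 [ 0.5458 -0.4382  0.0747]
front_tab 0.82 [ 0.6391 -0.0644  0.1114]
front_hinge 0.69 [ 0.6438 -0.0859  0.1078]
front_hinge 0.2 [ 0.645  -0.0637  0.114 ]
clip 0.38 [ 0.5495 -0.437   0.0793]
jaw_a 0.83 [ 0.5242 -0.428   0.0612]
jaw_a 0.7 [ 0.5512 -0.441   0.0793]
clip_rest 0.75 [ 0.5159 -0.4383  0.0106]
tin_tomato 0.87 [ 0.6304 -0.4368  0.0592]
hob_scraper 0.74 [0.6587 0.2875 0.0105]
tea_box 0.56 [0.6159 0.4845 0.067 ]
top [ 0.1815 -0.1575 -1.4684] [ 0.2942 -0.03    1.3822] [[493.4282   0.     317.3967]
 [  0.     493.4282 234.0258]
 [  0.       0.       1.    ]]
card_box 0.63 [ 0.6815 -0.0705  0.1004]
card_top 0.71 [ 0.6784 -0.0679  0.0974]
front_tab 0.49 [ 0.5181 -0.4122  0.011 ]
front_hinge 0.64 [ 0.6797 -0.0657  0.0965]
front_hinge 0.64 [ 0.5407 -0.4291  0.0621]
clip 0.53 [ 0.5403 -0.4276  0.0634]
jaw_a 0.64 [ 0.541  -0.4276  0.0773]
jaw_a 0.49 [ 0.5401 -0.4232  0.0644]
clip_rest 0.72 [ 0.6353 -0.0612  0.1248]
clip_rest 0.57 [ 0.5186 -0.4124  0.0123]
jam_jar 0.58 [0.5563 0.2983 0.0912]
tin_tomato 0.77 [ 0.6337 -0.4235  0.0647]
hob_scraper 0.97 [0.6617 0.291  0.0101]
tea_box 0.9 [0.639  0.499  0.0648]
```

View pics/scene0.png

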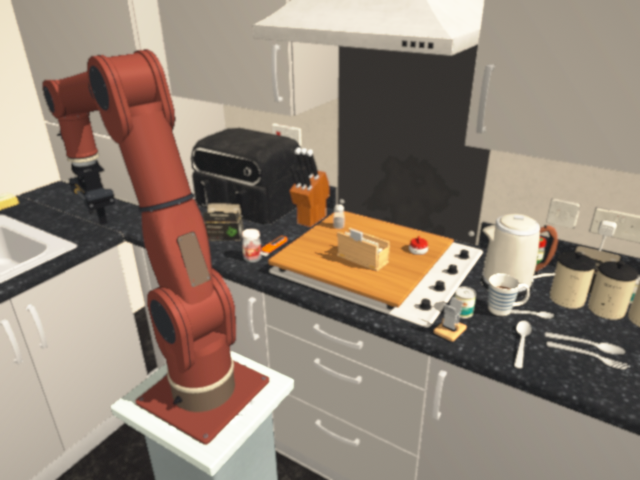

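View pics/top0.png

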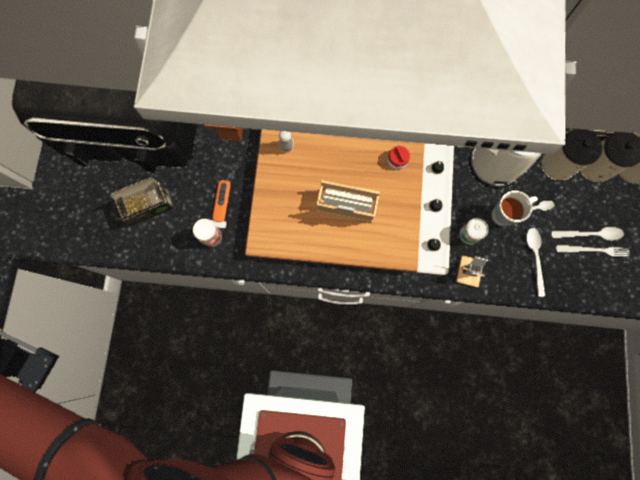

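The scene view shows the box at (362,250) and the clip on its rest at (452,322), with the tin just behind it at (465,300). In the top view the box is at (348,200) and the clip at (474,268). I'll zoom in on both and fit the point clouds.

```bash
python3 - <<'E'
from h import *
a=np.load("/tmp/scene.npz");b=np.load("/tmp/top.npz")
def crop(d,u,v,w=50,h=38): return cv2.resize(d["col"][v-h:v+h,u-w:u+w,::-1],(400,300),interpolation=cv2.INTER_CUBIC)
im=np.vstack([np.hstack([crop(a,362,250),crop(a,452,318)]),np.hstack([crop(b,348,200),crop(b,474,264)])])
cv2.imwrite("pics/crops.png",im)
for n,d in(("scene",a),("top",b)):
    W=d["W"].reshape(-1,3)
    print(n)
    B=W[(abs(W[:,0]-.66)<.12)&(abs(W[:,1]+.07)<.13)&(W[:,2]>.058)&(W[:,2]<.25)]
    print("box",len(B),B.min(0),B.max(0)); 
    np.save("/tmp/B"+n,B)
    for lo in np.arange(.06,.19,.01):
        S=B[(B[:,2]>=lo)&(B[:,2]<lo+.01)]
        if len(S)>2: print(f"{lo:.2f}",len(S),S.mean(0),S[:,0].min(),S[:,0].max(),S[:,1].min(),S[:,1].max())
    C=W[(abs(W[:,0]-.54)<.05)&(abs(W[:,1]+.43)<.06)&(W[:,2]>.004)&(W[:,2]<.2)]
    print("clip")
    for lo in np.arange(.0,.13,.01):
        S=C[(C[:,2]>=lo)&(C[:,2]<lo+.01)]
        if len(S)>2: print(f"{lo:.2f}",len(S),S.mean(0),S[:,0].min(),S[:,0].max(),S[:,1].min(),S[:,1].max())
    H=W[(W[:,0]>.3)&(W[:,0]<1.2)&(abs(W[:,1])<.5)&(W[:,2]>.3)]
    if len(H): print("hood",H.min(0),H.max(0))
E
```

```text
scene
box 1431 [ 0.6238 -0.1509  0.0581] [0.7213 0.0168 0.1736]
0.06 124 [ 0.6504 -0.0828  0.065 ] 0.629242026054461 0.6981879825046292 -0.14834817739199957 0.01477947447554595
0.07 130 [ 0.6495 -0.0838  0.0752] 0.6324264435650119 0.7009737746085482 -0.1495716716508122 0.012694213253245712
0.08 124 [ 0.6497 -0.0834  0.0853] 0.6292815132106949 0.7011928349035782 -0.15016859308171082 0.014272782416050123
0.09 161 [ 0.6551 -0.089   0.0952] 0.6295830720306362 0.7045070994232593 -0.1508629217663695 0.015365945895925437
0.10 164 [ 0.6583 -0.0914  0.1052] 0.6258592574916996 0.7109021400747272 -0.15045677905779864 0.016758895373589766
0.11 190 [ 0.6662 -0.0791  0.1152] 0.6274146713872027 0.7181917682156994 -0.15059702151117904 0.013815913802747826
0.12 193 [ 0.6684 -0.0761  0.1255] 0.6278261402666286 0.7212944137755167 -0.15069246235173983 0.012699829467062718
0.13 149 [ 0.6496 -0.0714  0.1345] 0.6247712362959313 0.7105104379286883 -0.14519646445415024 0.013392813187799502
0.14 85 [ 0.6377 -0.0648  0.1438] 0.6238346603960022 0.6529443218667027 -0.13822499022166357 0.011398352589320537
0.15 3
[... 3429 characters left out ...]
0.0447] 0.5206469764411469 0.545160797046411 -0.4401240649927799 -0.4091720327469913
0.05 35 [ 0.5345 -0.4226  0.0569] 0.5249349129498757 0.5446665480088395 -0.4418700661632737 -0.4090439376425132
0.06 72 [ 0.536  -0.4282  0.0637] 0.521516251281222 0.5481369227563431 -0.44413105206385495 -0.4093830522182397
0.07 32 [ 0.5406 -0.4275  0.0757] 0.5162996320072163 0.5501173051808037 -0.44610994583866564 -0.4080441759630571
0.08 31 [ 0.5454 -0.4277  0.0853] 0.5148321595446366 0.5536639672026857 -0.4462377953709212 -0.40724980137929445
0.09 47 [ 0.5372 -0.4266  0.095 ] 0.5082190537323645 0.5572698737850921 -0.4458051811696052 -0.4072636632696845
hood [ 0.5802 -0.5     0.3011] [0.8365 0.5    0.8607]
```

View pics/crops.png

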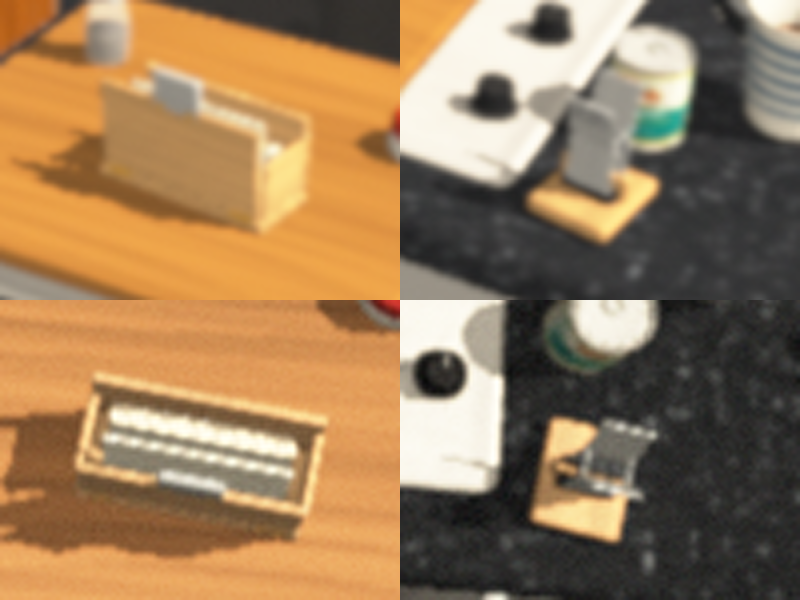

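```bash
python3 - <<'E'
from h import *
o=robot.get_obs(); print("toolaxes (cols)\n",R.from_rotvec(o["tool_rot"]).as_matrix())
a=np.load("/tmp/scene.npz")["W"];b=np.load("/tmp/top.npz")["W"]
def line(S,it=6):   # fit x = m*y + c, robust
    k=np.ones(len(S),bool)
    for _ in range(it):
        m,c=np.polyfit(S[k,1],S[k,0],1); r=S[:,0]-m*S[:,1]-c; k=abs(r)<max(.002,2*np.std(r[k]))
    return m,c,k.sum()
for n,W in(("scene",a),("top",b)):
    W=W.reshape(-1,3); B=np.load(f"/tmp/B{n}.npy")
    # front outer face: lower points, nearest line
    S=B[(B[:,2]>.06)&(B[:,2]<.135)&(B[:,1]>-.135)&(B[:,1]<.0)]
    yb=np.digitize(S[:,1],np.arange(-.135,0,.006))
    F=np.array([S[yb==i][np.argsort(S[yb==i][:,0])[:6]].mean(0) for i in np.unique(yb) if (yb==i).sum()>8])
    m,c,k=line(F); print(n,"front face m,c",m,c,"x at y=-.068",c-m*.068)
    th=-np.arctan(m); cx=np.array([np.cos(th),np.sin(th)]); cy=np.array([-np.sin(th),np.cos(th)])
    print(" yaw",th)
    q=B[:,:2]@np.stack([cx,cy],1)
    for lo,hi in((.06,.1),(.1,.115),(.12,.131),(.131,.138),(.138,.15),(.15,.17),(.17,.18)):
        s=(B[:,2]>lo)&(B[:,2]<hi); Q=q[s]
        print(" z",lo,"xb hist",*np.histogram(Q[:,0],bins=np.arange(.60,.76,.005)) if 0 else "", "x",np.percentile(Q[:,0],[1,25,50,75,99]),"y",np.percentile(Q[:,1],[0.5,99.5]))
    # card top
    T=B[(B[:,2]>.128)&(B[:,2]<.139)]; qq=q[(B[:,2]>.128)&(B[:,2]<.139)]
    h,e=np.histogram(qq[:,0],bins=np.arange(.62,.75,.004)); print(" cardhist",list(zip(e.round(3),h)))
    C=W[(abs(W[:,0]-.535)<.04)&(abs(W[:,1]+.427)<.035)&(W[:,2]>.05)&(W[:,2]<.12)]
    top=C[C[:,2]>.088]; print(" handles zmax",np.percentile(C[:,2],[95,99,100]))
    for s,nm in((top[top[:,0]<.53],"near"),(top[top[:,0]>.535],"far")):
        if len(s)>5: print(nm,len(s),"line",line(s)[:2],s.mean(0),s.min(0),s.max(0))
    H=W[(W[:,0]>.3)&(W[:,0]<.9)&(W[:,1]>-.6)&(W[:,1]<.7)&(W[:,2]>.27)&(W[:,2]<1.0)]
    for y in(-.5,-.3,-.1,.1,.3): 
        s=H[abs(H[:,1]-y)<.1]
        if len(s): print(" hood y",y,len(s),"zmin",s[:,2].min(),"x there",s[s[:,2].argmin(),0],"xmin",s[:,0].min(),"z there",s[s[:,0].argmin(),2])
    Rb=W[(W[:,2]>.008)&(W[:,2]<.016)&(abs(W[:,0]-.53)<.06)&(abs(W[:,1]+.42)<.06)]
    print(" rest rect",cv2.minAreaRect((Rb[:,:2]*1000).astype(np.float32)))
E
```

```text
toolaxes (cols)
 [[-0.9431  0.3325 -0.    ]
 [ 0.3325  0.9431 -0.0001]
 [ 0.     -0.0001 -1.    ]]
scene front face m,c 0.12219090695973683 0.6454909841420582 x at y=-.068 0.6371820024687961
 yaw -0.12158816879320344
 z 0.06 xb hist x [0.6407 0.6456 0.6484 0.655  0.7119] y [-0.0655  0.0935]
 z 0.1 xb hist x [0.6385 0.6435 0.6472 0.7058 0.7144] y [-0.0661  0.0944]
 z 0.12 xb hist x [0.6369 0.6429 0.647  0.7081 0.7162] y [-0.0637  0.0929]
 z 0.131 xb hist x [0.6358 0.6408 0.6433 0.6667 0.7079] y [-0.0613  0.0908]
 z 0.138 xb hist x [0.6348 0.6388 0.6407 0.6431 0.6475] y [-0.0606  0.0906]
 z 0.15 xb hist x [0.6319 0.638  0.6397 0.6412 0.645 ] y [-0.0088  0.0374]
 z 0.17 xb hist x [0.6337 0.6374 0.639  0.6398 0.643 ] y [-0.0058  0.0368]
 cardhist [(np.float64(0.62), np.int64(0)), (np.float64(0.624), np.int64(0)), (np.float64(0.628), np.int64(0)), (np.float64(0.632), np.int64(3)), (np.float64(0.636), np.int64(24)), (np.float64(0.64), np.int64(58)), (np.float64(0.644), np.int64(20)), (np.float64(0.648), np.int64(1)), (np.float64(0.652), np.int64(0)), (np.float64(0.656), np.int64(0)), (np.f
[... 3895 characters left out ...]
6200 zmin 0.4597903998742271 x there 0.7606759716348555 xmin 0.7558907254891238 z there 0.5501564523788123
 hood y -0.3 16419 zmin 0.6392499966203318 x there 0.7590198182131286 xmin 0.5802335057636612 z there 0.7437387288186557
 hood y -0.1 22030 zmin 0.7247712400825616 x there 0.5855523585202068 xmin 0.5830627624989787 z there 0.7560860937196173
 hood y 0.1 19059 zmin 0.7235128289711238 x there 0.585762089828876 xmin 0.5829981603133894 z there 0.7563603385874123
 hood y 0.3 8029 zmin 0.46054212405492967 x there 0.7601226974217941 xmin 0.5824840385313839 z there 0.7625220232860236
 rest rect ((539.918701171875, -405.65374755859375), (102.69454956054688, 84.19389343261719), 80.52942657470703)
```

Box yaw is about -0.118 rad, with the card at box-aligned x≈0.668, y≈0.0125. The front is leaning about 0.09 rad. The clip is at about (0.533, -0.426), yaw about -0.18. First I'll align the tool with the box and close the fingers.

```bash
python3 -m inch '{"linear":[[0,0,0],[0,0,0],[0,0,0],[0,0,0],[0,0,0]],"dr":[[0,0,0.43],[0,0,0.43],[0,0,0.43],[0,0,0.43],[0,0,0.43]],"jaw":[-1,-1,-1,-1,-1]}' 20
python3 -m inch '{"linear":[[0,0,0],[0,0,0],[0,0,0],[0,0,0],[0,0,0]],"dr":[[0,0,0.43],[0,0,0.43],[0,0,0.43],[0,0,0.43],[0,0,0.43]],"jaw":[-1,-1,-1,-1,-1]}'
python3 -m inch '{"linear":[[-0.5,0.43,0],[-1,0.86,0],[-1,0.86,0]],"dr":[[0,0,0],[0,0,0],[0,0,0]],"jaw":[-1,-1,-1]}'
python3 - <<'E'
from h import *
o=robot.get_obs(); print(o["qpos"],o["ee_pos"]); print(R.from_rotvec(o["tool_rot"]).as_matrix())
E
```

```text
time_s: 1.7
ee_pos: [0.216, 0.613, 0.2476]
tool_rot: [1.534, 2.742, -0.0]
force: [0.2, 0.6, 0.6]
opening: 0.0547
gripper_force: 0.0
time_s: 2.2
ee_pos: [0.216, 0.6131, 0.2475]
tool_rot: [2.355, 2.079, 0.0]
force: [0.5, 0.6, -0.8]
opening: 0.0154
gripper_force: 0.0
time_s: 2.5
ee_pos: [0.2803, 0.5203, 0.2482]
tool_rot: [2.356, 2.075, 0.001]
force: [0.4, 0.5, 0.5]
opening: 0.0009
gripper_force: 0.0
[-1.3904  0.2135  0.2783  1.6259 -0.0578  1.3107 -1.2302] [0.2803 0.5203 0.2482]
[[ 0.1267  0.9919  0.0021]
 [ 0.9919 -0.1267 -0.0011]
 [-0.0008  0.0022 -1.    ]]
```

```bash
python3 -m inch '{"linear":[[-0.5,0.43,0],[-1,0.85,0],[-1,0.85,0]],"dr":[[0,0,0],[0,0,0],[0,0,0]],"jaw":[-1,-1,-1]}'
python3 -m inch '{"linear":[[-0.5,0.43,0],[-1,0.85,0],[-1,0.85,0]],"dr":[[0,0,0],[0,0,0],[0,0,0]],"jaw":[-1,-1,-1]}'
python3 -m inch '{"linear":[[-0.5,0.43,0],[-1,0.85,0],[-1,0.85,0]],"dr":[[0,0,0],[0,0,0],[0,0,0]],"jaw":[-1,-1,-1]}'
python3 -m inch '{"linear":[[-0.5,0.43,0],[-1,0.85,0],[-1,0.85,0]],"dr":[[0,0,0],[0,0,0],[0,0,0]],"jaw":[-1,-1,-1]}' 
python3 -c "
from h import *
o=robot.get_obs(); print(o['qpos'],o['ee_pos'])"
```

```text
time_s: 2.8
ee_pos: [0.3377, 0.4324, 0.2482]
tool_rot: [2.357, 2.074, 0.001]
force: [-0.4, 0.4, -0.8]
opening: 0.0004
gripper_force: 0.0
time_s: 3.1
ee_pos: [0.3951, 0.3447, 0.2482]
tool_rot: [2.358, 2.074, 0.001]
force: [-0.1, 0.2, 0.5]
opening: 0.0006
gripper_force: 0.0
time_s: 3.4
ee_pos: [0.4525, 0.257, 0.2482]
tool_rot: [2.358, 2.074, 0.001]
force: [-0.3, 0.5, -0.5]
opening: 0.0006
gripper_force: 0.0
time_s: 3.7
ee_pos: [0.51, 0.1692, 0.2482]
tool_rot: [2.357, 2.073, 0.001]
force: [0.1, -0.2, 0.6]
opening: 0.0008
gripper_force: 0.0
[-0.9572  0.101   0.5984  1.7653 -0.0568  1.2917 -0.4733] [0.51   0.1692 0.2482]
```

```bash
python3 -m inch '{"linear":[[-0.45,0.4,0],[-0.89,0.79,0],[-0.89,0.79,0]],"dr":[[0,0,0],[0,0,0],[0,0,0]],"jaw":[-1,-1,-1]}'
python3 -m inch '{"linear":[[-0.45,0.4,0],[-0.89,0.79,0],[-0.89,0.79,0]],"dr":[[0,0,0],[0,0,0],[0,0,0]],"jaw":[-1,-1,-1]}'
python3 -m inch '{"linear":[[-0.45,0.4,0],[-0.89,0.79,0],[-0.89,0.79,0]],"dr":[[0,0,0],[0,0,0],[0,0,0]],"jaw":[-1,-1,-1]}'
python3 -c "
from h import *
o=robot.get_obs(); print(o['qpos'],o['ee_pos'])"
```

```text
time_s: 4.0
ee_pos: [0.5638, 0.0909, 0.2481]
tool_rot: [2.356, 2.073, -0.0]
force: [-0.3, 0.1, -0.1]
opening: 0.0003
gripper_force: 0.0
time_s: 4.3
ee_pos: [0.6174, 0.0128, 0.2476]
tool_rot: [2.355, 2.074, -0.003]
force: [-0.7, 0.9, 0.4]
opening: 0.0003
gripper_force: 0.0
time_s: 4.6
ee_pos: [0.671, -0.0654, 0.2468]
tool_rot: [2.355, 2.075, -0.005]
force: [-0.1, -1.3, -0.3]
opening: 0.0007
gripper_force: 0.0
[-0.4867  0.4534  0.7291  1.4278 -0.2977  1.3738  0.1233] [ 0.671  -0.0654  0.2468]
```

```bash
python3 -m inch '{"linear":[[0,0,0.43],[0,0,0.86],[0,0,0.86],[0,0,0.86]],"dr":[[0,0,0],[0,0,0],[0,0,0],[0,0,0]],"jaw":[-1,-1,-1,-1]}'
python3 -m inch '{"linear":[[0,-0.1,0],[0,-0.2,0],[0,-0.3,0],[0,-0.4,0],[0,-0.5,0],[0,-0.6,0],[0,-0.7,0],[0,-0.7,0]],"dr":[[0,0,0],[0,0,0],[0,0,0],[0,0,0],[0,0,0],[0,0,0],[0,0,0],[0,0,0]],"jaw":[-1,-1,-1,-1,-1,-1,-1,-1]}'
python3 -m inch '{"linear":[[0,-0.1,0.03],[0,-0.2,0.06],[0,-0.3,0.1],[0,-0.4,0.1],[0,-0.4,0.1]],"dr":[[0,0,0],[0,0,0],[0,0,0],[0,0,0],[0,0,0]],"jaw":[-1,-1,-1,-1,-1]}'
python3 - <<'E'
from h import *
for n in("scene","top"):
    c=robot.camera(n); save(c,n+"1"); find(c,"front_tab"); np.savez("/tmp/%s1"%n,W=cloud(c),col=c["color"])
a=cv2.imread("pics/scene1.png")[200:320,280:440]; b=cv2.imread("pics/top1.png")[140:260,270:430]
cv2.imwrite("pics/c1.png",np.hstack([cv2.resize(a,(400,300)),cv2.resize(b,(400,300))]))
E
```

```text
time_s: 5.0
ee_pos: [0.6699, -0.0582, 0.1792]
tool_rot: [-2.348, -2.086, 0.001]
force: [0.9, -0.4, 0.1]
opening: 0.0001
gripper_force: 0.0
time_s: 5.8
ee_pos: [0.6132, -0.0524, 0.1788]
tool_rot: [-2.349, -2.085, 0.0]
force: [-0.1, 0.4, -0.1]
opening: 0.0004
gripper_force: 0.0
time_s: 6.3
ee_pos: [0.5813, -0.0486, 0.1706]
tool_rot: [-2.349, -2.085, 0.0]
force: [1.0, -0.4, -0.2]
opening: 0.0007
gripper_force: 0.0
front_tab 0.64 [0.6553 0.2892 0.0098]
front_tab 0.62 [ 0.5967 -0.0664  0.1027]
front_tab 0.44 [ 0.6013 -0.1188  0.093 ]
```

View pics/c1.png

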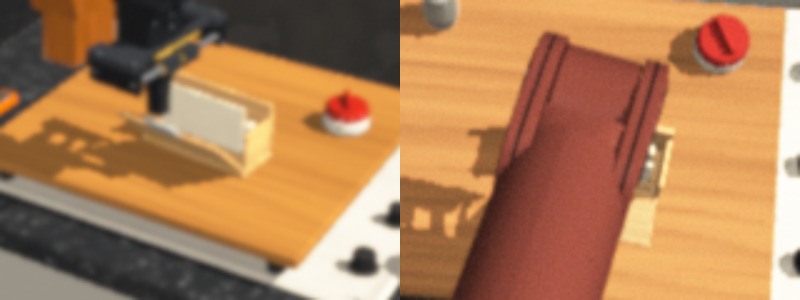

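The front has tipped past the balance point and is falling; the tab is below the finger at about (175,130) in the left crop. I'll raise the tool and check that it reaches its stop.

```bash
python3 -m inch '{"linear":[[0,0,-0.45],[0,0,-0.9],[0,0,-0.9],[0,0,-0.9],[0,0,-0.9]],"dr":[[0,0,0],[0,0,0],[0,0,0],[0,0,0],[0,0,0]],"jaw":[-1,-1,0,0.5,1]}'
python3 -m inch '{"linear":[[-0.5,-0.1,0],[-1,-0.2,0],[-1,-0.2,0]],"dr":[[0,0,0],[0,0,0],[0,0,0]],"jaw":[1,1,1]}'
python3 -m inch '{"linear":[[-0.5,-0.1,0],[-1,-0.2,0],[-1,-0.2,0],[-1,-0.2,0]],"dr":[[0,0,0],[0,0,0],[0,0,0],[0,0,0]],"jaw":[1,1,1,1]}'
python3 - <<'E'
from h import *
for n in("scene","top"):
    c=robot.camera(n); save(c,n+"2"); find(c,"front_tab"); W=cloud(c); np.savez("/tmp/%s2"%n,W=W,col=c["color"])
    W=W.reshape(-1,3); e=np.array([.993,-.1177]); f=np.array([.1177,.993])
    x=W[:,:2]@e; y=W[:,:2]@f
    for lo in np.arange(.52,.66,.01):
        s=(x>lo)&(x<lo+.01)&(abs(y-.0125)<.06)&(W[:,2]<.2)
        if s.sum()>3: print(n,round(lo-.65,2),s.sum(),np.percentile(W[s,2],[10,50,90]))
o=robot.get_obs(); print(o["time_s"],o['qpos'],o['ee_pos'])
E
```

```text
time_s: 7.0
ee_pos: [0.5822, -0.0486, 0.2418]
tool_rot: [-2.349, -2.085, 0.002]
force: [-0.4, 0.4, -0.4]
opening: 0.0169
gripper_force: 0.0
time_s: 7.3
ee_pos: [0.5544, -0.1327, 0.2421]
tool_rot: [2.358, 2.076, -0.004]
force: [0.1, -0.6, 0.0]
opening: 0.0404
gripper_force: 0.0
time_s: 7.7
ee_pos: [0.531, -0.2045, 0.2419]
tool_rot: [-2.351, -2.082, 0.001]
force: [-0.2, 0.5, -0.3]
opening: 0.0722
gripper_force: 0.0
front_tab 0.43 [ 0.6327 -0.4378  0.0602]
scene -0.13 220 [-0.0053  0.0064  0.0498]
scene -0.12 252 [-0.9123  0.0001  0.0513]
scene -0.11 237 [-0.8986  0.0004  0.0639]
scene -0.1 135 [-0.0015  0.0478  0.0675]
scene -0.09 108 [0.0446 0.0631 0.0698]
scene -0.08 96 [0.0485 0.0628 0.0693]
scene -0.07 66 [0.0486 0.0653 0.0678]
scene -0.06 62 [0.0627 0.0657 0.0682]
scene -0.05 60 [0.062  0.0648 0.0671]
scene -0.04 52 [0.0621 0.0647 0.0672]
scene -0.03 55 [0.0606 0.0637 0.0663]
scene -0.02 54 [0.0615 0.0639 0.0656]
scene -0.01 48 [0.0605 0.0624 0.0636]
scene 0.0 58 [0.0574 0.0606 0.0716]
scene 0.01 456 [0.0616 0.0908 0.1264]
front_tab 0.72 [ 0.5984 -0.0569  0.0623]
top -0.13 188 [-0.0031  0.0476  0.0518]
top -0.12 182 [0.0453 0.0493 0.0642]
top -0.11 153 [0.0463 0.0503 0.0683]
top -0.1 155 [0.0453 0.0507 0.0689]
top -0.09 187 [0.0471 0.0635 0.0685]
top -0.08 155 [0.0616 0.0652 0.0689]
top -0.07 152 [0.0616 0.0646 0.0679]
top -0.06 158 [0.0605 0.0641 0.0681]
top -0.05 153 [0.06   0.0638 0.0675]
top -0.04 154 [0.0596 0.0631 0.067 ]
top -0.03 151 [0.0592 0.0631 0.0663]
top -0.02 153 [0.059  0.0624 0.0662]
top -0.01 132 [0.0575 0.0612 0.0645]
top 0.0 158 [0.055  0.0582 0.0625]
top 0.01 492 [0.0637 0.0917 0.1315]
7.9 [-0.4381  0.216   0.8433  1.7062 -0.167   1.2951  0.3227] [ 0.5322 -0.2023  0.2423]
```

The front is down at its stop: slope 0.05 rad from flat gives about 1.52. Now I'll refine the card and clip poses with the unobstructed view.

```bash
python3 - <<'E'
from h import *
for n in("scene","top"):
    W=np.load(f"/tmp/{n}2.npz")["W"].reshape(-1,3)
    th=-.118; M=np.array([[np.cos(th),np.sin(th)],[-np.sin(th),np.cos(th)]])
    Q=np.c_[W[:,:2]@M.T,W[:,2]]
    s=(abs(Q[:,0]-.667)<.01)&(abs(Q[:,1]-.0125)<.075)&(Q[:,2]>.11)&(Q[:,2]<.145)
    K=Q[s]; print(n,"card",len(K),np.percentile(K[:,0],[5,50,95]),"y",np.percentile(K[:,1],[0,1,99,100]),"zmax",np.percentile(K[:,2],[90,99]), "slope",np.polyfit(K[:,1],K[:,0],1))
    s=(Q[:,2]>.119)&(Q[:,2]<.135)&(abs(Q[:,0]-.71)<.012)&(abs(Q[:,1]-.0125)<.09); K=Q[s]
    print("back",np.percentile(K[:,0],[2,50,98]),"y",np.percentile(K[:,1],[0,1,99,100]),"slope",np.polyfit(K[:,1],K[:,0],1))
    th=-.18; M=np.array([[np.cos(th),np.sin(th)],[-np.sin(th),np.cos(th)]])
    C0=M@np.array([.533,-.426]); Q=np.c_[W[:,:2]@M.T-C0,W[:,2]]
    s=(abs(Q[:,0])<.035)&(abs(Q[:,1])<.03)
    for lo,hi in((.02,.045),(.045,.058),(.058,.07),(.07,.08),(.08,.09),(.09,.094),(.094,.104)):
        K=Q[s&(Q[:,2]>lo)&(Q[:,2]<hi)]
        if len(K)>4: print(" clip z",lo,len(K),"x",np.percentile(K[:,0],[1,99]),"y",np.percentile(K[:,1],[1,99]))
    for sg in(-1,1):
        K=Q[s&(Q[:,2]>.085)&(Q[:,0]*sg>.005)&(abs(Q[:,1])<.015)]; print("  handle slope",np.polyfit(K[:,1],K[:,0],1),len(K))
    R0=Q[(Q[:,2]>.0095)&(Q[:,2]<.0165)&(abs(Q[:,0])<.05)&(abs(Q[:,1])<.042)]
    print("  rest",np.percentile(R0,[1,99],axis=0), cv2.minAreaRect((R0[:,:2]*1000).astype(np.float32)))
E
```

```text
scene card 178 [0.664  0.6687 0.6734] y [-0.0235 -0.0194  0.0769  0.0792] zmax [0.1336 0.1374] slope [0.0039 0.6684]
back [0.7028 0.7087 0.716 ] y [-0.0659 -0.0659  0.094   0.0953] slope [0.0059 0.7088]
 clip z 0.02 130 x [-0.0131  0.0127] y [-0.0243  0.0235]
 clip z 0.045 50 x [-0.0133  0.0121] y [-0.0177  0.0154]
 clip z 0.058 58 x [-0.0153  0.0171] y [-0.0174  0.0165]
 clip z 0.07 65 x [-0.0174  0.0218] y [-0.0158  0.0157]
 clip z 0.08 75 x [-0.0209  0.0238] y [-0.0174  0.016 ]
 clip z 0.09 30 x [-0.0215  0.026 ] y [-0.0149  0.0165]
 clip z 0.094 26 x [-0.0268  0.0242] y [-0.0179  0.0173]
  handle slope [-0.0103 -0.0193] 34
  handle slope [0.0247 0.0203] 48
  rest [[-0.0391 -0.031   0.0096]
 [ 0.0366  0.0281  0.0163]] ((-0.49233245849609375, -0.6445350646972656), (79.11199188232422, 60.94137954711914), 0.31935569643974304)
top card 167 [0.6661 0.6676 0.6694] y [-0.0617 -0.0497  0.0741  0.0743] zmax [0.1361 0.1389] slope [-0.0076  0.6678]
back [0.7062 0.7112 0.7161] y [-0.0653 -0.0642  0.0912  0.0927] slope [-0.0162  0.7115]
 clip z 0.02 71 x [-0.0127  0.0098] y [-0.0226  0.0257]
 clip z 0.045 34 x [-0.0122  0.0098] y [-0.0146  0.0159]
 clip z 0.058 84 x [-0.0125  0.0136] y [-0.017   0.0155]
 clip z 0.07 29 x [-0.014   0.0177] y [-0.0163  0.0128]
 clip z 0.08 30 x [-0.0188  0.0207] y [-0.0163  0.0168]
 clip z 0.09 16 x [-0.0219  0.0208] y [-0.0171  0.0157]
 clip z 0.094 35 x [-0.0223  0.022 ] y [-0.016   0.0154]
  handle slope [-0.0047 -0.0203] 20
  handle slope [0.0368 0.019 ] 38
  rest [[-0.0382 -0.0294  0.0096]
 [ 0.0352  0.031   0.0163]] ((-0.9643020629882812, 1.6622161865234375), (75.59515380859375, 62.63201141357422), 2.8013930320739746)
```

```bash
python3 -m inch '{"linear":[[-0.46,0.06,0],[-0.93,0.11,0],[-0.93,0.11,0]],"dr":[[0,0,0],[0,0,0],[0,0,0]],"jaw":[1,1,1]}'
python3 -m inch '{"linear":[[-0.46,0.06,0],[-0.93,0.11,0],[-0.93,0.11,0]],"dr":[[0,0,0],[0,0,0],[0,0,0]],"jaw":[1,1,1]}'
python3 -m inch '{"linear":[[-0.46,0.06,0],[-0.93,0.11,0],[-0.93,0.11,0],[-0.93,0.11,0],[-0.93,0.11,0]],"dr":[[0,0,0.02],[0,0,0.038],[0,0,0.038],[0,0,0.038],[0,0,0.038]],"jaw":[1,1,1,1,1]}'
cat > st.py <<'E'
from h import *
import sys
o=robot.get_obs(); M=R.from_rotvec(o["tool_rot"]).as_matrix(); p=o["ee_pos"]
print("t",o["time_s"],"p",p,"yaw_y",np.arctan2(M[1,1],M[0,1]),"tilt z",M[:,2],"F",o["force"],"open",o["opening"],"gf",o["gripper_force"])
t=np.array([float(v) for v in sys.argv[1:4]]); d=M.T@(t-p)/.08; print("linear",d,"q",o["qpos"])
E
python3 st.py .533 -.426 .098
```

```text
time_s: 8.2
ee_pos: [0.5304, -0.2832, 0.2428]
tool_rot: [2.353, 2.079, -0.004]
force: [0.1, -0.6, 0.1]
opening: 0.0868
gripper_force: 0.0
time_s: 8.5
ee_pos: [0.53, -0.3578, 0.2425]
tool_rot: [2.353, 2.079, -0.005]
force: [-0.2, 0.2, 0.5]
opening: 0.0872
gripper_force: 0.0
time_s: 9.0
ee_pos: [0.5326, -0.4267, 0.2424]
tool_rot: [-2.408, -2.017, -0.001]
force: [0.2, -0.1, 0.7]
opening: 0.087
gripper_force: 0.0
t 9.0 p [ 0.5326 -0.4267  0.2424] yaw_y -0.17618757609491098 tilt z [-0.      0.0011 -1.    ] F [ 0.1527 -0.1427  0.6757] open 0.08699670399238514 gf 0.0
linear [0.0072 0.0036 1.8049] q [ 0.0246  0.5144  0.862   1.4138 -0.3902  1.3905  0.7155]
```

```bash
python3 -m inch '{"linear":[[0,0,0.45],[0.005,0.004,0.9],[0.005,0.004,0.9]],"dr":[[0,0,0],[0,0,0],[0,0,0]],"jaw":[1,1,1]}'
python3 -m inch '{"linear":[[0,0,0.3],[0,0,0.6],[0,0,0.9],[0,0,0.9],[0,0,0.9]],"dr":[[0,0,0],[0,0,0],[0,0,0],[0,0,0],[0,0,0]],"jaw":[1,1,1,1,1]}'
python3 st.py .533 -.426 .098
python3 -m inch '{"linear":[[0,0,0],[0,0,0],[0,0,0],[0,0,0],[0,0,0]],"dr":[[0,0,0],[0,0,0],[0,0,0],[0,0,0],[0,0,0]],"jaw":[0.2,-0.3,-1,-1,-1]}' 22
python3 -m inch '{"linear":[[0,0,0],[0,0,0],[0,0,0],[0,0,0],[0,0,0]],"dr":[[0,0,0],[0,0,0],[0,0,0],[0,0,0],[0,0,0]],"jaw":[-1,-1,-1,-1,-1]}'
python3 st.py .533 -.426 .098
```

```text
time_s: 9.3
ee_pos: [0.5315, -0.424, 0.1662]
tool_rot: [-2.402, -2.013, 0.001]
force: [-0.1, 0.6, -0.1]
opening: 0.0871
gripper_force: 0.0
time_s: 9.8
ee_pos: [0.5328, -0.4279, 0.1005]
tool_rot: [2.409, 2.015, 0.001]
force: [-0.5, -0.6, 1.1]
opening: 0.0869
gripper_force: 0.0
t 9.8 p [ 0.5328 -0.4279  0.1005] yaw_y -0.17739125113479393 tilt z [ 0.0009 -0.0004 -1.    ] F [-0.454  -0.5979  1.0803] open 0.086882818439025 gf 0.0
linear [ 0.0235 -0.002   0.0316] q [ 0.0571  0.6244  0.7945  1.5679 -0.4748  1.1505  0.7766]
time_s: 10.3
ee_pos: [0.5319, -0.4283, 0.099]
tool_rot: [2.411, 2.014, 0.0]
force: [-0.7, -0.4, -0.4]
opening: 0.0547
gripper_force: 0.0
time_s: 10.8
ee_pos: [0.5325, -0.4284, 0.0995]
tool_rot: [2.409, 2.014, 0.001]
force: [0.3, -0.2, -1.0]
opening: 0.0211
gripper_force: 22.0
t 10.8 p [ 0.5325 -0.4284  0.0995] yaw_y -0.178260758805131 tilt z [ 0.0013 -0.0007 -1.    ] F [ 0.2577 -0.2175 -0.9626] open 0.021067968208350052 gf 21.999657869382645
linear [0.0312 0.0005 0.0184] q [ 0.0583  0.6254  0.794   1.5689 -0.4758  1.1483  0.7773]
```

The clip is squeezed to its stop (opening 21 mm), so I'll lift it straight up.

```bash
python3 -m inch '{"linear":[[0,0,-0.1],[0,0,-0.25],[0,0,-0.45],[0,0,-0.7],[0,0,-0.95],[0,0,-0.95]],"dr":[[0,0,0],[0,0,0],[0,0,0],[0,0,0],[0,0,0],[0,0,0]],"jaw":[-1,-1,-1,-1,-1,-1]}'
python3 -m inch '{"linear":[[0,0,-0.4],[0,0,-0.85],[0,0,-0.85]],"dr":[[0,0,0],[0,0,0],[0,0,0]],"jaw":[-1,-1,-1]}'
python3 - <<'E'
from h import *
ims=[]
for n in("scene","top"):
    c=robot.camera(n); W=cloud(c); np.savez("/tmp/%s3"%n,W=W,col=c["color"]); find(c,"clip"); find(c,"jaw_a")
    save(c,n+"3")
a=cv2.imread("pics/scene3.png")[210:360,370:570]; b=cv2.imread("pics/top3.png")[170:320,380:580]
cv2.imwrite("pics/c3.png",np.hstack([cv2.resize(a,(400,300)),cv2.resize(b,(400,300))]))
E
python3 st.py .533 -.426 .245
```

```text
time_s: 11.4
ee_pos: [0.5327, -0.4297, 0.179]
tool_rot: [2.407, 2.011, 0.002]
force: [0.8, -0.4, 0.0]
opening: 0.0206
gripper_force: 22.0
time_s: 11.7
ee_pos: [0.5327, -0.43, 0.248]
tool_rot: [2.406, 2.01, 0.002]
force: [-0.1, -0.2, -0.7]
opening: 0.021
gripper_force: 22.0
clip 0.91 [ 0.522  -0.4317  0.1971]
jaw_a 0.83 [ 0.5192 -0.4333  0.1945]
jaw_a 0.28 [0.6597 0.2879 0.0077]
clip 0.65 [ 0.6436 -0.0631  0.0653]
jaw_a 0.33 [ 0.6482 -0.0594  0.0621]
t 12.0 p [ 0.5315 -0.4277  0.2414] yaw_y -0.17861599143259593 tilt z [-0.0017  0.0012 -1.    ] F [ 0.0462  1.0361 -0.5266] open 0.020735304110376607 gf 21.999797055032104
linear [ 0.0244  0.0144 -0.045 ] q [ 0.0258  0.5161  0.8633  1.4146 -0.3907  1.3903  0.7157]
```

View pics/c3.png

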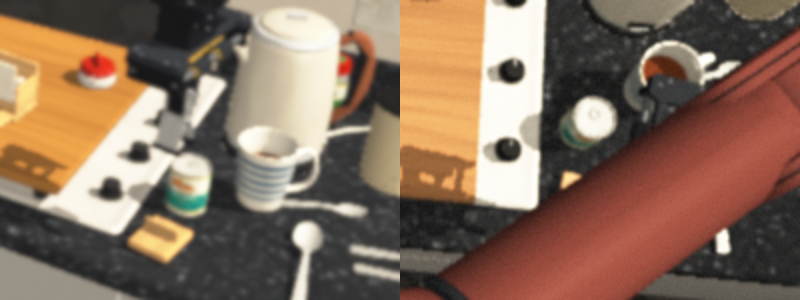

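```bash
cat > tool.py <<'E'
from h import *
import sys
o=robot.get_obs(); M=R.from_rotvec(o["tool_rot"]).as_matrix(); p=o["ee_pos"]
W=np.load(sys.argv[1])["W"].reshape(-1,3); Q=(W-p)@M
s=(abs(Q[:,0])<.03)&(abs(Q[:,1])<.04)&(Q[:,2]>.0)&(Q[:,2]<.12)
for lo in np.arange(.0,.12,.008):
    K=Q[s&(Q[:,2]>=lo)&(Q[:,2]<lo+.008)]
    if len(K)>2: print(round(lo,3),len(K),"x",K[:,0].min(),K[:,0].max(),"y",K[:,1].min(),np.median(K[:,1]),K[:,1].max(),"zmax",K[:,2].max())
E
python3 tool.py /tmp/scene3.npz; python3 st.py .6645 -.0682 .245
```

```text
0.0 44 x -0.01831491234332145 0.015822317651781884 y -0.020189236962164705 -0.016245677327229553 0.017979866891909144 zmax 0.007742833061734528
0.008 41 x -0.016498766028167678 0.01882235761085762 y -0.021223086093498687 -0.013543944933684689 0.01944408065449502 zmax 0.01576241224463872
0.016 32 x -0.017590736875396758 0.01640049459333443 y -0.019676029123911032 -0.009631888688717286 0.02502325591072712 zmax 0.023626915496319137
0.024 35 x -0.017602130087100765 0.015012244571503582 y -0.012875518594366659 -0.007850964869617687 0.013661096175691832 zmax 0.03195092986677738
0.032 47 x -0.01776560847297443 0.01738361124591298 y -0.015714394554260054 -0.008166913474024725 0.010948267056704021 zmax 0.0391937178519667
0.04 43 x -0.016077456814488536 0.01901037096156919 y -0.0181012946688974 -0.011530850773716312 0.011138875568355477 zmax 0.047937459119583754
0.048 51 x -0.01719596453647945 0.016125159481205305 y -0.022497344741026756 -0.014139287495177172 0.02061216657762698 zmax 0.055960017438119174
0.056 48 x -0.01775155245240808 0.01693165409775034 y -0.02286583772028246 -0.017127309603335417 0.020562801948378243 zmax 0.06397595777744036
0.064 60 x -0.0199751033928162 0.01968951945748688 y -0.025318746968701754 -0.017913594847903447 0.02260465675512038 zmax 0.07192649033773818
0.072 42 x -0.01991125344382285 0.01920370506448166 y -0.026686892035006498 -0.019365117171976476 0.018812634511058458 zmax 0.07956027244604431
t 12.0 p [ 0.5315 -0.4277  0.2414] yaw_y -0.17861599143259593 tilt z [-0.0017  0.0012 -1.    ] F [ 0.0462  1.0361 -0.5266] open 0.020735304110376607 gf 21.999797055032104
linear [ 4.7178  0.8373 -0.0425] q [ 0.0258  0.5161  0.8633  1.4146 -0.3907  1.3903  0.7157]
```

```bash
python3 -m inch '{"linear":[[0.47,0.08,-0.02],[0.94,0.17,-0.04],[0.94,0.17,-0.04]],"dr":[[0,0,0],[0,0,0],[0,0,0]],"jaw":[-1,-1,-1]}'
python3 -m inch '{"linear":[[0.47,0.08,0],[0.94,0.17,0],[0.94,0.17,0]],"dr":[[0,0,0],[0,0,0],[0,0,0]],"jaw":[-1,-1,-1]}'
python3 -m inch '{"linear":[[0.47,0.08,0],[0.94,0.17,0],[0.94,0.17,0]],"dr":[[0,0,0],[0,0,0],[0,0,0]],"jaw":[-1,-1,-1]}'
python3 -m inch '{"linear":[[0.47,0.08,0],[0.94,0.17,0],[0.94,0.17,0]],"dr":[[0,0,0],[0,0,0],[0,0,0]],"jaw":[-1,-1,-1]}'
python3 -m inch '{"linear":[[0.3,0.06,0],[0.6,0.12,0],[0.94,0.17,0],[0.94,0.17,0],[0.94,0.17,0],[0.94,0.17,0],[0.94,0.17,0]],"dr":[[0,0,-0.02],[0,0,-0.038],[0,0,-0.038],[0,0,-0.038],[0,0,-0.038],[0,0,-0.038],[0,0,-0.038]],"jaw":[-1,-1,-1,-1,-1,-1,-1]}'
python3 - <<'E'
from h import *
c=robot.camera("scene"); np.savez("/tmp/s4.npz",W=cloud(c)); save(c,"scene4")
E
python3 tool.py /tmp/s4.npz; python3 st.py .6645 -.0682 .198
```

```text
time_s: 12.3
ee_pos: [0.5622, -0.3501, 0.2446]
tool_rot: [-2.4, -2.022, -0.004]
force: [1.0, 0.5, -1.1]
opening: 0.021
gripper_force: 22.0
time_s: 12.6
ee_pos: [0.5885, -0.2781, 0.2445]
tool_rot: [-2.4, -2.023, -0.003]
force: [1.4, 0.8, -0.9]
opening: 0.021
gripper_force: 22.0
time_s: 12.9
ee_pos: [0.6148, -0.2063, 0.2445]
tool_rot: [-2.399, -2.023, -0.002]
force: [0.6, -0.1, -0.6]
opening: 0.0208
gripper_force: 22.0
time_s: 13.2
ee_pos: [0.6411, -0.1346, 0.2444]
tool_rot: [-2.399, -2.024, -0.002]
force: [-0.7, 1.2, -2.2]
opening: 0.0209
gripper_force: 22.0
time_s: 13.9
ee_pos: [0.6654, -0.0713, 0.246]
tool_rot: [2.351, 2.084, -0.0]
force: [-1.7, -0.4, -1.0]
opening: 0.0209
gripper_force: 22.0
0.0 33 x -0.01449272348652446 0.012864081338136926 y -0.026376753849815863 -0.012754033448343777 0.01791917853629583 zmax 0.007953431191236612
0.008 30 x -0.015809692770041073 0.019014441962916205 y -0.022109676511245343 -0.016702517391573198 0.017523693313271728 zmax 0.015995343833862592
0.016 29 x -0.014538413943315027 0.012861996697930174 y -0.02450425010096832 -0.016558891799446022 0.018967
[... 1048 characters left out ...]
481
0.08 25 x -0.01577269988777454 0.022325013675661563 y -0.02728118914636219 -0.020395998482412192 0.02611816073480127 zmax 0.08627625992169433
0.104 10 x -0.029199043154104126 0.020151594115999285 y -0.006194720806129709 -0.0012651598083260147 -7.64217682530941e-05 zmax 0.11184533070154033
0.112 40 x -0.02997686191634311 0.029814598474153964 y -0.00565104005996279 -1.1198648064885627e-05 0.039992422564551176 zmax 0.11985510898247878
t 13.95 p [ 0.6654 -0.0713  0.2461] yaw_y -0.12026074406545041 tilt z [ 0.0001 -0.0002 -1.    ] F [0.3566 0.7537 0.2775] open 0.020589560563561732 gf 21.99970892019337
linear [ 0.0374 -0.0153  0.601 ] q [-0.5278  0.4612  0.803   1.4452 -0.3324  1.375   0.1668]
```

The card face sits at tool y≈-1 mm, centred between the jaws (-27 to +26 mm outside), with its top 22–26 mm below the tips. I'll lower by 48 mm.

```bash
python3 -m inch '{"linear":[[0.04,-0.01,0.1],[0.04,-0.01,0.2],[0.04,-0.01,0.3],[0.04,-0.01,0.4],[0.04,-0.01,0.5],[0.04,-0.01,0.6],[0.04,-0.01,0.6],[0.04,-0.01,0.6]],"dr":[[0,0,0],[0,0,0],[0,0,0],[0,0,0],[0,0,0],[0,0,0],[0,0,0],[0,0,0]],"jaw":[-1,-1,-1,-1,-1,-1,-1,-1]}'
python3 -m inch '{"linear":[[0,0,0],[0,0,0],[0,0,0],[0,0,0]],"dr":[[0,0,0],[0,0,0],[0,0,0],[0,0,0]],"jaw":[-1,-1,-1,-1]}'
python3 - <<'E'
from h import *
c=robot.camera("scene"); np.savez("/tmp/s5.npz",W=cloud(c)); save(c,"scene5"); find(c,"jaw_a"); find(c,"clip"); find(c,"card_top")
a=cv2.imread("pics/scene5.png")[190:290,295:428]; cv2.imwrite("pics/c5.png",cv2.resize(a,(798,600),interpolation=cv2.INTER_CUBIC))
E
python3 tool.py /tmp/s5.npz; python3 st.py .6645 -.0682 .198
```

```text
time_s: 14.75
ee_pos: [0.6652, -0.067, 0.1979]
tool_rot: [-2.35, -2.085, 0.0]
force: [-0.5, -0.6, -1.9]
opening: 0.0207
gripper_force: 22.0
time_s: 15.15
ee_pos: [0.6653, -0.0671, 0.1982]
tool_rot: [2.349, 2.085, 0.0]
force: [-0.2, 0.3, -1.4]
opening: 0.0207
gripper_force: 22.0
jaw_a 0.56 [ 0.6488 -0.064   0.1487]
jaw_a 0.52 [ 0.6709 -0.0793  0.1715]
clip 0.65 [ 0.6518 -0.0702  0.1507]
card_top 0.69 [ 0.6616 -0.0767  0.0694]
0.0 36 x -0.01344573900647054 0.020663621809523774 y -0.024250837357107823 -0.012105841860507994 0.018279886412220572 zmax 0.007787841210692789
0.008 29 x -0.015320846655847023 0.019614413555180333 y -0.021891438253557025 -0.012684173064525258 0.01985178512427311 zmax 0.015868562517718125
0.016 32 x -0.013186267166289019 0.018233624613606968 y -0.02338076554821841 -0.015562993700052728 0.017944278829040105 zmax 0.023888312602759663
0.024 15 x -0.013723233626791535 0.01797707416611067 y -0.016868680337617393 -0.01028417447589225 0.008126107932925706 zmax 0.031442371375099164
0.032 32 x -0.013989461676325279 0.0210109794884325 y -0.01629518979601352 -0.008674353955
[... 1067 characters left out ...]
0.096 30 x -0.029179295936002686 0.023999434280304977 y -0.005547709373573209 -1.417560419377913e-05 0.005812658233015055 zmax 0.10376482201214081
0.104 29 x -0.028282631275644447 0.02891589645964346 y -0.004705802034216508 -0.00030997206046612136 0.006059848422991053 zmax 0.1115979749364382
0.112 37 x -0.02753312036024618 0.027139503262445176 y -0.006726837660572844 -0.0005964522800996959 0.004285170442078782 zmax 0.11977512499616852
t 15.35 p [ 0.6652 -0.067   0.198 ] yaw_y -0.11892358833340395 tilt z [ 0.0001 -0.     -1.    ] F [ 0.0241  0.727  -0.5402] open 0.0207758047037172 gf 21.99984802005929
linear [-0.0157 -0.0069  0.0001] q [-0.5279  0.4898  0.7855  1.5097 -0.3537  1.289   0.1786]
```

View pics/c5.png

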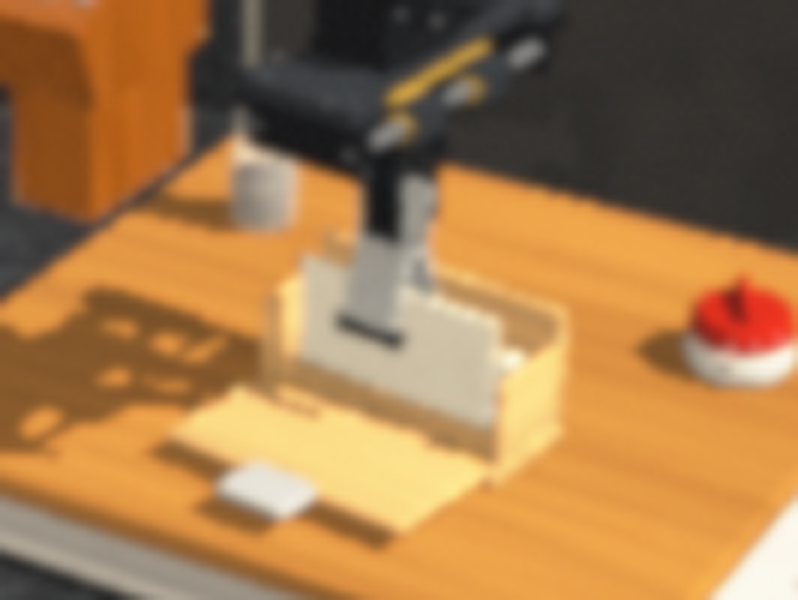

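The front lies flat and the open jaws straddle the middle of the card: near jaw tip at (370,330), about 19 mm below the card's top edge, with a clear gap on both sides. I'm handing the job in.

```bash
python3 -c "
from bench import robot
print(robot.finish_job())"
```

```text
the job is handed in; nothing more can be done
None
```

I pulled the drop front fully down, and the clip is held squeezed wide open over the middle of the card, its jaws about 19 mm down either side, clear of the card and box by camera and force readings. The job was handed in at about 15 s.

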